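# Roll a shaft blank into a V-block and up to its end stop

## Robot

A 6-joint arm with a two-finger parallel gripper is mounted at the origin on a cart in front of the work surface, level with it; the furniture and walls round the work are solid. World frame = base frame: x ahead of the robot, y to its left, z up, the work surface at z = 0. Lengths are in mm, angles in rad, forces in N, time in s.
With the tool pointing down it reaches from about 300 to 775 mm from the base axis. Payload 14.6 kg.
Tool frame: the origin (TCP) lies between the finger pads; the fingertips stand 11 mm ahead of it and the grasp point (between the pads) lies 8 mm behind it; z points along the fingers, y is the line along which they close (so a half turn about z gives the same grasp; the last joint's range is limited). The gripper opens to 94 mm and grips with 3 to 60 N. Pads are 16 mm wide; open, the fingers measure 119 mm over their backs; the gripper's body (75 mm by 177 mm) begins 78 mm behind the grasp point.
Start: joints at [-1.241, 0.3, 1.521, -0, 1.321, -0.067], TCP at [212.55, -507.259, 216.446] pointing down, gripper open.
Joint ranges: [-3.03, 3.03], [-0.79, 2.21], [0.23, 2.52], [-1.04, 4.18], [0, 3.07], [-2.55, 2.55]. Speed limits (rad/s): [2.22, 2.22, 2.57, 3.14, 3.14, 3.14].

## Interface

Orientations are given as [roll, pitch, yaw] about the fixed x, y, z axes, in that order (R = Rz(yaw) Ry(pitch) Rx(roll)).
In Python, from cell import manip gives the robot as it stands. The module is installed in compiled form; this text tells all that it offers.
- The arm moves only by the tool arm_command, never from a script. Its argument "rows" is one flat list of numbers, 5 for each row, row after row: the shift along the world's x, y, z in mm, then the turn about the world's z in degrees, then the finger opening in mm, from 0 to 94. In form: [dx, dy, dz, twist, jaw, dx, dy, dz, twist, jaw, ...]. A call has 1 to 5 rows; each row shifts and turns the commanded pose from where the row before left it; what a row does not reach is not made up. A row lasts 1/8 s, in which the tool goes at most 62.5 mm and 10.7 degrees, less where a joint would pass 70% of its speed; a pose out of reach is approached as far as the arm can. A call is refused whole if a number of a shift passes 62.5 or a number of a turn 10.7, either way. A call with a gripper value outside its range is refused whole. The fingers move at their own pace and stop on an object; "newtons" is the grip in N (left out, the last holds). Time passes only in rows, so rows that do not move let the fingers close. It gives the time, the measured TCP pose, the force and the opening at its end, in the units of the state.
- manip.read_state(): the state, without advancing time (a new reading comes with each control period).
- manip.camera(name): name is "scene" or "top" or "wrist"; returns a dict with "image" (384x512x3 uint8, blue, green, red), "z_map" (384x512 float32, mm along the optical axis (not along the pixel's ray), 0 where there is no reading), "fx", "fy", "cx", "cy" (pixels), "pose" (4x4, takes a point from camera to world coordinates). Camera axes: x right, y down, z forward; pixel columns grow to the right and rows downward; lengths in mm; the calibration is good to about 2 mm. A picture is of the moment at which its call begins.
- manip.sign_off(): hands the job in, once; it reports no verdict.
The state is a dict: "clock": time; "joints": joint angles; "qd": joint speeds; "effort": joint torques, N m; "eef_pos": TCP position; "eef_rot": TCP orientation; "wrist_force": force on the tool from outside, world axes, zero at the start; "moment": the same for the moment, N m; "finger_gap": finger opening in mm.
Only numpy, scipy, OpenCV 4.12 (cv2) and the standard library are available. Lean on these libraries where they do the work, as an engineer would, in place of code of your own. Each camera call takes 0.05 s, during which the arm holds its last target. There are 200 camera calls.

## Task

Get the steel shaft blank ready for measuring: with the fingers, roll it along the bench and up the run-up of the V-block, so that it drops into the V; then push its free end with a fingertip until its other end is up against the blue end stop. The shaft must really roll there, not be dragged or lifted, and nothing else on the bench may be moved. Leave it lying still in the V and take the hand away.

Things in the scene. Friction and masses are not known exactly. Their poses are not given: they have to be found in the camera images.
- shaft: Steel shaft blank: plain cylinder, 32 mm across, 100 mm long, 0.6 kg, red dab on its side, lying on the robot's side of the V-block, roughly parallel to the V. Origin: on its axis, half-way along, 16 mm above the bench at the start. Its y axis is the shaft's axis; x and z turn as it rolls. It is smooth and slippery, and rolls freely, also back down the run-up.
- v_block: V-block, fixed to the bench. Origin: on the bench straight below the bottom line of the V. The V (120 degrees, bottom 3 mm up) runs along the block's y axis from y = -75 to +90 mm; its far flank rises to 21.5 mm at x = +32 mm. Roll towards the block's +x. The seated shaft has its axis above x = 0, 21.5 mm above the bench. The V is open at the +y end (robot's left).
- crest (a point): Middle of the V's near edge, at x = -11.5 mm of the V-block, 9.6 mm above the bench. From here the run-up slopes straight down towards the robot, to bench level 54.5 mm nearer (x = -66 mm of the block); the near flank of the V goes down at 30 degrees on the other side.
- stop_face (a point): Blue end stop across the V at its -y end (robot's right): the point is on its working face, which looks to the block's +y, at x = 0, y = -65 mm, 21.5 mm above the bench. The stop is 34 mm high. The shaft's middle is 50 mm from the face when it touches. The shaft starts with 20 to 40 mm to spare, so that, rolled straight, it enters the V clear of the stop.
- ring_gauge_mid (a point): Plain steel ring, 52 mm across, 14 mm high, lying flat on the bench left of the work; point at its centre, 7 mm up. Leave it alone.
- weight_1_mid (a point): Brass calibration weight, 34 mm across, 42 mm high, standing behind the V-block; point on its axis, 21 mm up. Leave it alone.
- weight_2_mid (a point): Brass calibration weight, 24 mm across, 30 mm high, standing behind and left of the V-block; point on its axis, 15 mm up. Leave it alone.
- mug_mid (a point): Green and white mug, 86 mm across without its handle, 88 mm high, on the left of the bench; point on its axis, 44 mm up. Leave it alone.
Not all that is in view belongs to the job. Of the things like the shaft, leave any that is pink or purple; of the rest the larger one is meant.

How it is judged:
By the outcome, as a careful person would: the job done as asked, in the order asked, and still so for the second after the job is handed in, with the robot touching nothing.
It also fails if it takes over 54 s, if anything falls off the work surface, if the arm or the gripper's body presses on something with over 40 N, if the wrist force passes 120 N, or if a joint passes its speed limit or range.

## Working session

There is one attempt and no reset: what is moved stays moved. The work goes in short steps, Python scripts to look and compute and a tool call to move; the robot and the scene stay as the last step left them, time stands still between calls to the robot, and variables do not carry over. Pictures are saved under pics/ and viewed, on a budget of 10 in all, crops included, one or two more only if the job needs it, and the job is handed in when it is done.

Besides the shell and the picture viewer there is one more tool, called after ">>>" by a JSON object that holds its "name" and its "arguments". arm_command: Moves the arm, as the interface text tells. Its arguments: {"type":"object","properties":{"rows":{"type":"array","items":{"type":"number"}},"newtons":{"type":"number"}},"required":["rows"]}

```bash
mkdir -p pics; cat > h.py <<'E'
import numpy as np,cv2
from cell import manip
def grab(n):
    c=manip.camera(n);z=c["z_map"];v,u=np.mgrid[:384,:512]
    P=np.stack([(u-c["cx"])/c["fx"]*z,(v-c["cy"])/c["fy"]*z,z],-1)
    T=c["pose"];W=P@T[:3,:3].T+T[:3,3];W[z==0]=np.nan
    c["W"]=W;return c
E
python3 - <<'E'
from h import *
for n in("top","scene"):
    c=grab(n);cv2.imwrite(f"pics/{n}0.png",c["image"]);np.save(f"{n}0.npy",c["W"]);print(n,c["pose"].round(2),c["fx"])
print(manip.read_state())
E
```

```text
top [[ 1.00000e-02 -1.00000e+00  8.00000e-02  5.19650e+02]
 [-1.00000e+00 -1.00000e-02 -2.00000e-02 -4.06900e+01]
 [ 2.00000e-02 -8.00000e-02 -1.00000e+00  1.24716e+03]
 [ 0.00000e+00  0.00000e+00  0.00000e+00  1.00000e+00]] 431.72977444025184
scene [[ 6.0000e-01 -5.4000e-01  5.9000e-01 -1.7745e+02]
 [-8.0000e-01 -3.9000e-01  4.6000e-01 -6.6461e+02]
 [-2.0000e-02 -7.4000e-01 -6.7000e-01  9.5105e+02]
 [ 0.0000e+00  0.0000e+00  0.0000e+00  1.0000e+00]] 457.10619023415626
{'clock': 0.1, 'joints': array([-1.24060178e+00,  3.00413183e-01,  1.52149156e+00,  4.05619534e-06,
        1.32069735e+00, -6.66025655e-02]), 'qd': array([-1.49821355e-03, -1.55703190e-03, -9.99805667e-04, -6.62970349e-04,
       -1.15262448e-03, -5.12562153e-05]), 'effort': array([ 3.32583932e-04, -5.32650733e+01, -3.53285694e+01,  7.10368180e-02,
        2.35494808e-02, -6.61667013e-05]), 'eef_pos': array([ 212.48427641, -507.06654976,  215.95596276]), 'eef_rot': array([-3.14058572e+00, -7.11014294e-05,  3.96796072e-01]), 'wrist_force': array([-0.3003849 ,  0.87522351, -0.02968852]), 'moment': array([-0.00884216,  0.04494501, -0.03954802]), 'finger_gap': 93.53624118041779}
```

View pics/top0.png

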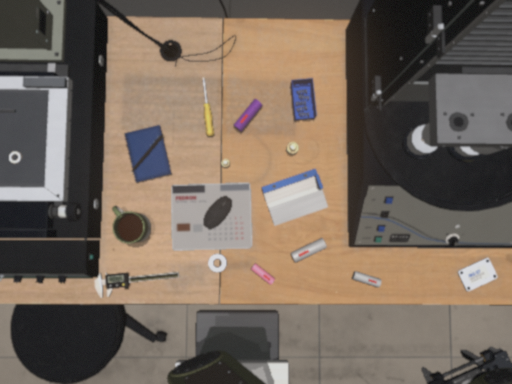

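View pics/scene0.png

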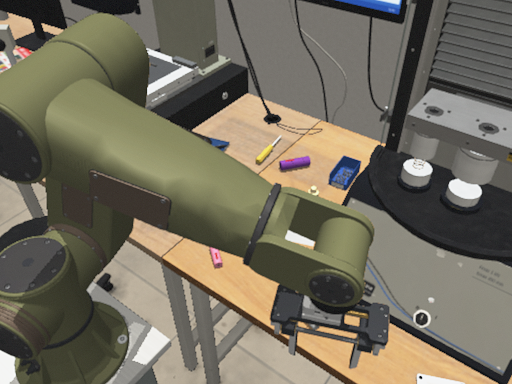

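The top view shows the shaft candidates: a large silver one at about (309,250), a smaller one at (367,279), and pink and purple ones at (262,273) and (248,115). The V-block is at about (295,197), the ring at (217,263), the weights at (293,148) and (225,163), and the mug at (129,227). The scene view is mostly blocked by the arm.

```bash
python3 - <<'E'
from h import *
im=cv2.imread("pics/top0.png");W=np.load("top0.npy")
a=cv2.resize(im[135:295,200:400],None,fx=4,fy=4,interpolation=cv2.INTER_CUBIC)[:600]
cv2.imwrite("pics/crop1.png",a[:, :800])
np.set_printoptions(suppress=True,linewidth=200)
for (u,v) in [(309,250),(367,279),(262,273),(295,197),(293,148),(225,163),(217,263),(208,263),(129,227),(235,285),(295,182),(300,210),(455,360)]:print(u,v,W[v,u].round(1))
E
```

```text
309 250 [ 464.3 -216.2   32. ]
367 279 [ 384.1 -380.    27.3]
262 273 [398.8 -85.1  19.8]
295 197 [ 614.6 -179.2   12.4]
293 148 [ 751.1 -170.2   43.5]
225 163 [708.9  22.1  27.9]
217 263 [424.8  42.7   3.4]
208 263 [425.4  67.5  12.9]
129 227 [525.3 280.6  56.9]
235 285 [362.5  -9.   -1.9]
295 182 [ 656.6 -177.9   24.7]
300 210 [ 577.6 -194.3    6.3]
455 360 [ -66.1 -995.7 -753.6]
```

View pics/crop1.png

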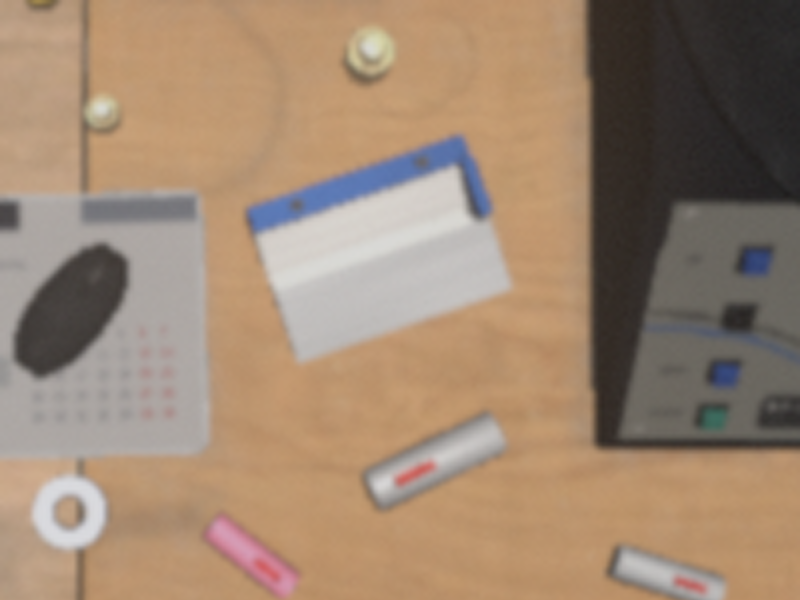

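The enlarged crop shows the block with a wide grey run-up facing the robot, the V line from crop (275,283) to (480,215), a blue far rail and a blue stop at its right end (475,190). The shaft runs from crop (372,490) to (500,425), with its red dab towards the left. Next I fit both.

```bash
cat > fit.py <<'E'
from h import *
np.set_printoptions(suppress=True,linewidth=200)
def onplane(c,uv,z):
    uv=np.atleast_2d(uv).astype(float);T=c["pose"]
    d=np.c_[(uv[:,0]-c["cx"])/c["fx"],(uv[:,1]-c["cy"])/c["fy"],np.ones(len(uv))]@T[:3,:3].T
    return T[:3,3]+d*((z-T[2,3])/d[:,2])[:,None]
def shaft(c,box,z):
    x0,y0,x1,y1=box;h=cv2.cvtColor(c["image"],cv2.COLOR_BGR2HSV)[y0:y1,x0:x1]
    m=((h[...,1]<70)|(h[...,0]<4)|(h[...,0]>172)).astype(np.uint8)
    n,l,s,_=cv2.connectedComponentsWithStats(m);k=1+np.argmax(s[1:,4])
    v,u=np.nonzero(l==k);P=onplane(c,np.c_[u+x0,v+y0],z)[:,:2].astype(np.float32)
    (cx,cy),(w,hh),a=cv2.minAreaRect(P);mu=P.mean(0);e=np.linalg.svd(P-mu,full_matrices=False)[2][0]
    if e[1]<0:e=-e
    return mu,(cx,cy),(w,hh),np.degrees(np.arctan2(-e[0],e[1])),len(u)
E
python3 - <<'E'
from fit import *
c=grab("top")
print("shaft",shaft(c,(280,230,335,270),16),"shaft2",shaft(c,(345,265,390,292),13))
for n,uv,z in[("nearL",(300,361),0),("nearR",(511,288),0),("vL",(275,283),9.6),("vR",(487,222),9.6),("w1",(370,47),43),("ring",(69,512),14)]:
    print(n,onplane(c,np.array(uv)/4+[200,135]-.375,z).round(1))
# V model fit to depth
W=c["W"];s=W[165:228,258:332].reshape(-1,3);s=s[np.isfinite(s).all(1)]
from scipy.optimize import least_squares
def loc(p,s):
    cs,sn=np.cos(p[2]),np.sin(p[2]);d=s[:,:2]-p[:2]
    return d[:,0]*cs+d[:,1]*sn,-d[:,0]*sn+d[:,1]*cs
def prof(x):return np.interp(x,[-90,-66,-11.5,0,32],[0,0,9.6,3,21.5])
p=np.array([612,-180,np.radians(19),0.])
for i in range(6):
    x,y=loc(p,s);k=(x>-85)&(x<30)&(y>-58)&(y<83)
    q=s[k];r=least_squares(lambda p:prof(loc(p,q)[0])+p[3]-q[:,2],p,loss="soft_l1",f_scale=1.5);p=r.x
print(p[:2],np.degrees(p[2]),p[3],k.sum(),np.std(r.fun))
# y extents: near-flank/far-flank white pixels
im=c["image"][165:228,258:332].reshape(-1,3);h=cv2.cvtColor(c["image"],cv2.COLOR_BGR2HSV)[165:228,258:332]
v,u=np.nonzero(h[...,1]<60);q=onplane(c,np.c_[u+258,v+165],4.)
x,y=loc(p,q);k=(x>-55)&(x<-12)
for a in range(-55,-10,8):
    kk=(x>a)&(x<a+8);print(a,y[kk].min().round(1),y[kk].max().round(1))
kk=abs(y)<40;print("x range white",x[kk].min(),x[kk].max())
v,u=np.nonzero((h[...,0]>100)&(h[...,0]<125)&(h[...,1]>110));q=onplane(c,np.c_[u+258,v+165],34.);x,y=loc(p,q)
k=(x<24);print("stop",x[k].min(),y[k].min(),y[k].max(),k.sum())
E
```

```text
shaft (array([ 464.45493, -216.77884], dtype=float32), (464.78729248046875, -216.65951538085938), (31.47658920288086, 104.63285064697266), np.float32(25.992317), 406) shaft2 (array([ 382.81332, -383.1204 ], dtype=float32), (382.80743408203125, -383.0736389160156), (82.84844970703125, 25.035995483398438), np.float32(-17.028727), 259)
nearL [[ 534.4 -121.6    0. ]]
nearR [[ 588.3 -274.8    0. ]]
vL [[ 590.1 -102.8    9.6]]
vR [[ 635.3 -255.9    9.6]]
w1 [[ 755.8 -167.7   43. ]]
ring [[426.7  42.4  14. ]]
[   7.25715767 1550.69002809] 19.589230545018495 -0.1421032559122234 0 nan
-55 -1915.6 -1749.5
-47 -1914.8 -1749.6
-39 -1915.8 -1750.6
-31 -1916.1 -1749.8
-23 -1916.3 -1749.9
-15 -1917.5 -1750.1
  ret = _var(a, axis=axis, dtype=dtype, out=out, ddof=ddof,
  arrmean = um.true_divide(arrmean, div, out=arrmean,
  ret = ret.dtype.type(ret / rcount)
Traceback (most recent call last):
ValueError: zero-size array to reduction operation minimum which has no identity
```

```bash
python3 - <<'E'
from fit import *
from scipy.optimize import least_squares
c=grab("top");W=c["W"][165:228,258:332]
h=cv2.cvtColor(c["image"],cv2.COLOR_BGR2HSV)[165:228,258:332]
v,u=np.nonzero(h[...,1]<60);Q=onplane(c,np.c_[u+258,v+165],4.)
s=W.reshape(-1,3);s=s[np.isfinite(s).all(1)]
c0=np.array([612,-190.])
def loc(p,s):
    cs,sn=np.cos(p[1]),np.sin(p[1]);d=s[:,:2]-c0
    return d[:,0]*cs+d[:,1]*sn-p[0],-d[:,0]*sn+d[:,1]*cs
def prof(x):return np.interp(x,[-90,-66,-11.5,0,32],[0,0,9.6,3,21.5])
best=None
for d in(-20,-10,0,10,20):
  p=np.array([d,np.radians(19.5),0.])
  for i in range(6):
    x,y=loc(p,s);xq,yq=loc(p,Q);kk=(xq>-55)&(xq<-15);ym=(yq[kk].min()+yq[kk].max())/2-7.5
    k=(x>-80)&(x<28)&(y-ym>-55)&(y-ym<80);q=s[k]
    r=least_squares(lambda p:prof(loc(p,q)[0])+p[2]-q[:,2],p,loss="soft_l1",f_scale=1.5);p=r.x
  print(d,p,np.degrees(p[1]),r.cost/k.sum(),k.sum())
  if best is None or r.cost/k.sum()<best[0]:best=(r.cost/k.sum(),p)
p=best[1];xq,yq=loc(p,Q)
for a in range(-70,40,8):
    kk=(xq>a)&(xq<a+8);
    if kk.any():print(a,yq[kk].min().round(1),yq[kk].max().round(1))
kk=abs(yq-yq.mean())<40;print("white x",xq[kk].min(),xq[kk].max())
kk=(xq>-55)&(xq<-15);y0=(yq[kk].min()+yq[kk].max())/2-7.5
cs,sn=np.cos(p[1]),np.sin(p[1]);R=np.array([[cs,-sn],[sn,cs]])
o=c0+R@[p[0],y0];print("origin",o,"yaw",np.degrees(p[1]))
v,u=np.nonzero((h[...,0]>100)&(h[...,0]<125)&(h[...,1]>110));q=onplane(c,np.c_[u+258,v+165],34.)
l=(q[:,:2]-o)@R;k=l[:,0]<24;print("stop x,y",l[k].min(0),l[k].max(0),k.sum())
sh=shaft(c,(280,230,335,270),16);print("shaft in block",(np.array(sh[1])-o)@R,sh[3])
np.savez("blk.npz",o=o,R=R)
E
```

```text
-20 [13.81175254  0.33225088 -0.1300198 ] 19.03657298394557 1.7375744532423927 1748
-10 [13.81175254  0.33225088 -0.1300198 ] 19.036572988389327 1.7375744532423927 1748
0 [13.81175254  0.33225088 -0.1300198 ] 19.036572985130316 1.7375744532423927 1748
10 [13.81175254  0.33225088 -0.1300198 ] 19.036573004364893 1.7375744532423927 1748
20 [13.81175254  0.33225088 -0.1300198 ] 19.036572988132466 1.7375744532423927 1748
-70 -67.5 89.3
-62 -73.1 92.9
-54 -73.2 92.9
-46 -73.4 92.8
-38 -72.5 92.8
-30 -73.5 91.8
-22 -73.6 92.7
-14 -74.8 93.5
-6 -78.5 92.6
2 -79.6 93.5
10 -78.8 93.4
18 -78.9 93.4
26 -79.0 93.3
34 -77.2 93.2
white x -65.90444011619557 54.87398361117903
origin [ 624.36856197 -183.50151878] yaw 19.03657298394557
stop x,y [ -4.39652194 -69.3091386 ] [ 22.52961142 -65.66969469] 12
shaft in block [-161.5851861    20.10148875] 25.940584
```

Fit: the block is at about (624,-183) with yaw about 19.2°. The run-up edge fits at -66 and the stop face at y = -65.7, as they should. The shaft is at block (-161.6, 20.1), which leaves 35 mm to spare, and is yawed about 26°. Now I move behind it.

>>> {"name": "arm_command", "arguments": {"rows": [35, 45, 0, 1.0, 60, 35, 45, -10, 1.0, 60, 35, 45, -20, 1.2, 60, 35, 45, -25, 0, 60, 35, 45, -25, 0, 60]}}

```text
clock: 0.82
eef_pos: [388.4, -280.7, 135.9]
eef_rot: [3.141, -0.0, 0.452]
wrist_force: [1.1, -0.6, 0.0]
finger_gap: 60.0
```

>>> {"name": "arm_command", "arguments": {"rows": [35, 45, -20, 0, 60, 0, 0, -20, 0, 60, 0, 0, -20, 0, 60, 0, 0, 0, 0, 60, 0, 0, 0, 0, 60]}}

```text
clock: 1.45
eef_pos: [422.8, -237.6, 77.2]
eef_rot: [3.141, -0.0, 0.452]
wrist_force: [0.2, -0.7, 0.2]
finger_gap: 60.1
```

```bash
python3 - <<'E'
from fit import *
c=grab("wrist");cv2.imwrite("pics/w1.png",c["image"]);s=manip.read_state();print(s["eef_pos"],np.degrees(s["eef_rot"]),s["finger_gap"],c["pose"].round(2))
E
```

```text
[ 422.82359441 -237.61793096   77.31765504] [179.94049955  -0.03565966  25.91913195] 60.016510831217374 [[   0.44   -0.88   -0.21  482.81]
 [  -0.9    -0.42   -0.1  -207.92]
 [   0.      0.23   -0.97  246.13]
 [   0.      0.      0.      1.  ]]
```

View pics/w1.png

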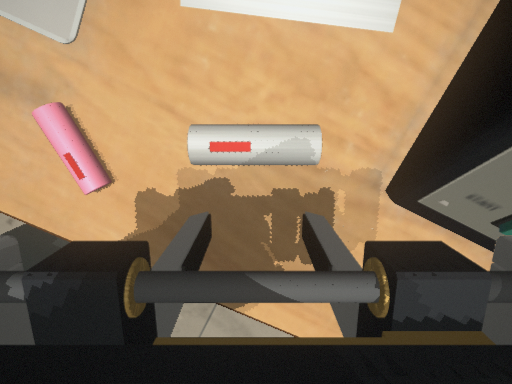

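The wrist view shows the shaft level and centred (columns 188–321, rows 124–165) in front of both fingertips (200 and 312), with the bench clear between them. I descend and approach.

>>> {"name": "arm_command", "arguments": {"rows": [0, 0, -20, 0, 60, 0, 0, -20, 0, 60, 0, 0, -14, 0, 60, 0, 0, -5, 0, 60, 0, 0, 0, 0, 60]}}

```text
clock: 2.12
eef_pos: [422.7, -237.4, 17.7]
eef_rot: [3.141, -0.0, 0.453]
wrist_force: [-0.2, -0.0, -0.3]
finger_gap: 60.1
```

>>> {"name": "arm_command", "arguments": {"rows": [3.6, 1.7, 0, 0, 60, 3.6, 1.7, 0, 0, 60, 3.6, 1.7, 0, 0, 60, 3.6, 1.7, 0, 0, 60, 2.7, 1.3, 0, 0, 60]}}

```text
clock: 2.75
eef_pos: [439.9, -229.0, 17.5]
eef_rot: [3.142, -0.0, 0.453]
wrist_force: [-0.5, -1.0, -0.1]
finger_gap: 59.8
```

```bash
cat > st.py <<'E'
from fit import *
import sys
b=np.load("blk.npz");o,R=b["o"],b["R"];s=manip.read_state()
t=(s["eef_pos"][:2]-o)@R
print("t",s["clock"],"tcp",s["eef_pos"].round(1),"blk",t.round(1),"yaw",np.degrees(s["eef_rot"][2]).round(2),"F",s["wrist_force"].round(1))
E
python3 - <<'E'
exec(open("st.py").read())
c=grab("wrist");cv2.imwrite("pics/w2.png",c["image"])
E
```

```text
t 2.75 tcp [ 439.9 -229.    17.5] blk [-189.2   17.1] yaw 25.94 F [-0.5 -1.  -0.1]
```

View pics/w2.png

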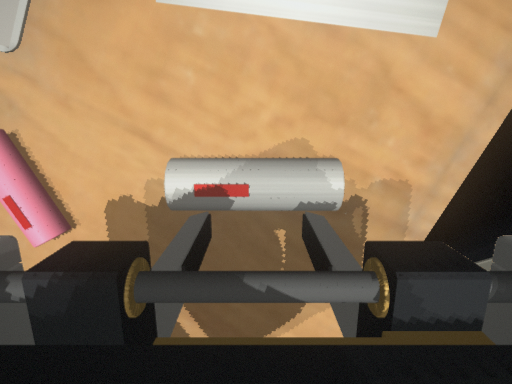

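The fingers are just behind the shaft (front edges at row 215, shaft's lower edge at 210) and square to it. I start the roll and turn gradually to the block's yaw.

>>> {"name": "arm_command", "arguments": {"rows": [3.6, 1.7, 0, 0, 60, 3.6, 1.7, 0, 0, 60, 3.6, 1.7, 0, -0.5, 60, 3.6, 1.7, 0, -0.7, 60, 3.6, 1.7, 0, -0.7, 60]}}

```text
clock: 3.42
eef_pos: [457.9, -220.5, 17.4]
eef_rot: [-3.142, 0.0, 0.419]
wrist_force: [-0.3, 0.1, -0.4]
finger_gap: 60.0
```

>>> {"name": "arm_command", "arguments": {"rows": [3.7, 1.6, 0, -0.7, 60, 3.7, 1.6, 0, -0.7, 60, 3.7, 1.5, 0, -0.7, 60, 3.7, 1.5, 0, -0.7, 60, 3.7, 1.5, 0, -0.7, 60]}}

```text
clock: 4.05
eef_pos: [476.4, -212.9, 17.4]
eef_rot: [3.142, -0.0, 0.358]
wrist_force: [-0.3, -1.2, 0.1]
finger_gap: 60.0
```

```bash
python3 - <<'E'
exec(open("st.py").read())
c=grab("wrist");cv2.imwrite("pics/w3.png",c["image"])
E
```

```text
t 4.05 tcp [ 476.4 -212.9   17.4] blk [-149.5   20.5] yaw 20.48 F [-0.3 -1.2  0.1]
```

View pics/w3.png

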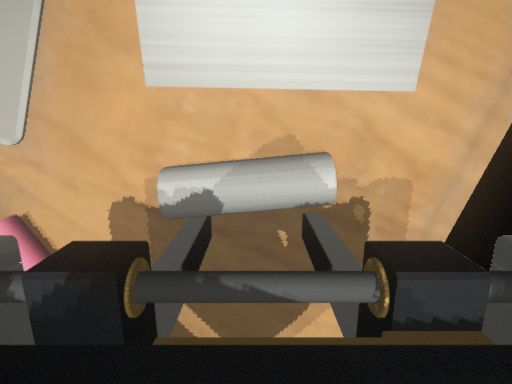

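The shaft is rolling (the dab has turned out of sight). It touches the left finger and lags about 4° in yaw against the tool. The block's near edge (145,86)–(415,91) is nearly parallel to the tool. I continue.

>>> {"name": "arm_command", "arguments": {"rows": [3.8, 1.3, 0, -0.5, 60, 3.8, 1.3, 0, -0.5, 60, 3.8, 1.3, 0, 0, 60, 3.8, 1.3, 0, 0, 60, 3.8, 1.3, 0, 0, 60]}}

```text
clock: 4.72
eef_pos: [495.4, -206.4, 17.4]
eef_rot: [-3.142, -0.0, 0.341]
wrist_force: [0.0, -0.2, 1.0]
finger_gap: 59.8
```

>>> {"name": "arm_command", "arguments": {"rows": [3.8, 1.3, 0, 0, 60, 3.8, 1.3, 0, 0, 60, 3.8, 1.3, 0.5, 0, 60, 3.8, 1.3, 0.5, 0, 60, 3.8, 1.3, 0.5, 0, 60]}}

```text
clock: 5.35
eef_pos: [514.4, -199.9, 19.0]
eef_rot: [3.142, -0.0, 0.341]
wrist_force: [-0.0, 0.8, -0.5]
finger_gap: 60.0
```

```bash
python3 - <<'E'
exec(open("st.py").read())
c=grab("wrist");cv2.imwrite("pics/w4.png",c["image"])
E
```

```text
t 5.35 tcp [ 514.4 -199.9   19. ] blk [-109.3   20.4] yaw 19.53 F [-0.   0.8 -0.5]
```

View pics/w4.png

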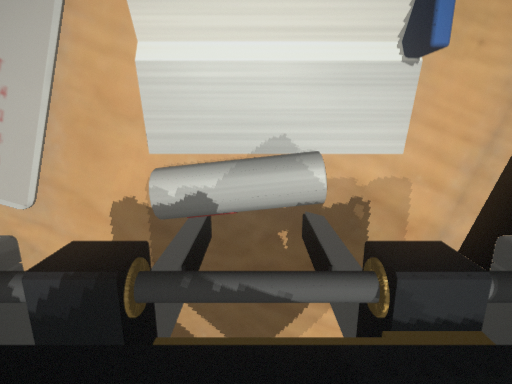

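The shaft is at the foot of the run-up (edge at row 154), about 5° off with its right end ahead. Gravity on the slope should settle it against both fingers. I go on more slowly and check.

>>> {"name": "arm_command", "arguments": {"rows": [3.3, 1.15, 0.4, 0, 60, 3.3, 1.15, 0.4, 0, 60, 3.3, 1.15, 0.4, 0, 60, 3.3, 1.15, 0.4, 0, 60, 3.3, 1.15, 0.4, 0, 60]}}

```text
clock: 6.02
eef_pos: [530.8, -194.2, 21.0]
eef_rot: [-3.142, 0.0, 0.341]
wrist_force: [-2.0, -0.4, 1.3]
finger_gap: 59.9
```

>>> {"name": "arm_command", "arguments": {"rows": [2.8, 1.0, 0.4, 0, 60, 2.8, 1.0, 0.4, 0, 60, 2.8, 1.0, 0.4, 0, 60, 2.8, 1.0, 0.4, 0, 60, 2.8, 1.0, 0.4, 0, 60]}}

```text
clock: 6.65
eef_pos: [544.8, -189.2, 23.0]
eef_rot: [-3.142, 0.0, 0.341]
wrist_force: [-3.8, -1.8, 1.8]
finger_gap: 59.7
```

```bash
python3 - <<'E'
exec(open("st.py").read())
c=grab("wrist");cv2.imwrite("pics/w5.png",c["image"])
E
```

```text
t 6.65 tcp [ 544.8 -189.2   23. ] blk [-77.1  20.6] yaw 19.53 F [-3.8 -1.8  1.8]
```

View pics/w5.png

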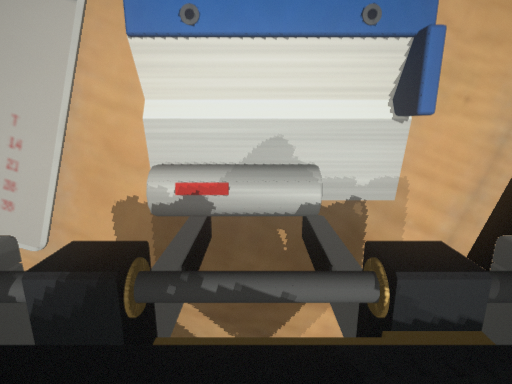

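The shaft is now square against both fingers on the run-up, and the dab is back on top (row 188) after about one turn. I'll keep going and measure the dab's angle to make sure it still rolls.

>>> {"name": "arm_command", "arguments": {"rows": [2.8, 1.0, 0.3, 0, 60, 2.8, 1.0, 0.3, 0, 60, 2.8, 1.0, 0.3, 0, 60, 2.8, 1.0, 0.3, 0, 60, 2.8, 1.0, 0.3, 0, 60]}}

```text
clock: 7.32
eef_pos: [558.9, -184.1, 24.5]
eef_rot: [3.142, -0.0, 0.341]
wrist_force: [-3.2, -1.9, 1.9]
finger_gap: 59.9
```

```bash
python3 - <<'E'
exec(open("st.py").read())
c=grab("wrist");cv2.imwrite("pics/w6.png",c["image"])
for n in("w2","w4","w5","w6"):
    im=cv2.imread(f"pics/{n}.png");h=cv2.cvtColor(im,cv2.COLOR_BGR2HSV)
    m=((h[...,0]<5)|(h[...,0]>174))&(h[...,1]>130);m[:120]=0;m[230:]=0;m[:,:145]=0;m[:,330:]=0
    v,u=np.nonzero(m);print(n,len(u),v.mean() if len(v) else None,v.min() if len(v) else None,v.max() if len(v) else None)
E
```

```text
t 7.325 tcp [ 558.9 -184.1   24.5] blk [-62.1  20.8] yaw 19.53 F [-3.2 -1.9  1.9]
w2 607 189.96540362438222 184 196
w4 13 214.76923076923077 213 217
w5 631 188.50079239302696 183 194
w6 236 168.09322033898306 166 170
```

The dab moved by about 55° over 15 mm of travel, and 53° is what pure rolling would give. I continue to the crest.

>>> {"name": "arm_command", "arguments": {"rows": [2.8, 1.0, 0.2, 0, 60, 2.8, 1.0, 0.2, 0, 60, 2.8, 1.0, 0.2, 0, 60, 2.8, 1.0, 0.2, 0, 60, 2.8, 1.0, 0.2, 0, 60]}}

```text
clock: 8.0
eef_pos: [572.8, -179.1, 25.5]
eef_rot: [-3.142, 0.0, 0.341]
wrist_force: [-4.1, -1.2, 2.4]
finger_gap: 59.9
```

>>> {"name": "arm_command", "arguments": {"rows": [1.9, 0.7, 0.2, 0, 60, 1.9, 0.7, 0.2, 0, 60, 1.9, 0.7, 0.2, 0, 60, 1.9, 0.7, 0, 0, 60, 1.9, 0.7, 0, 0, 60]}}

```text
clock: 8.62
eef_pos: [582.3, -175.7, 26.0]
eef_rot: [-3.142, -0.0, 0.341]
wrist_force: [-3.5, -1.9, 2.1]
finger_gap: 60.2
```

>>> {"name": "arm_command", "arguments": {"rows": [1.9, 0.7, 0, 0, 60, 1.9, 0.7, 0, 0, 60, 1.9, 0.7, 0, 0, 60]}}

```text
clock: 9.0
eef_pos: [588.2, -173.5, 26.1]
eef_rot: [3.141, -0.0, 0.341]
wrist_force: [-0.3, -1.5, -0.5]
finger_gap: 59.7
```

```bash
python3 - <<'E'
exec(open("st.py").read())
c=grab("wrist");cv2.imwrite("pics/w7.png",c["image"])
E
```

```text
t 9.0 tcp [ 588.2 -173.5   26.1] blk [-30.9  21.3] yaw 19.53 F [-0.3 -1.5 -0.5]
```

View pics/w7.png

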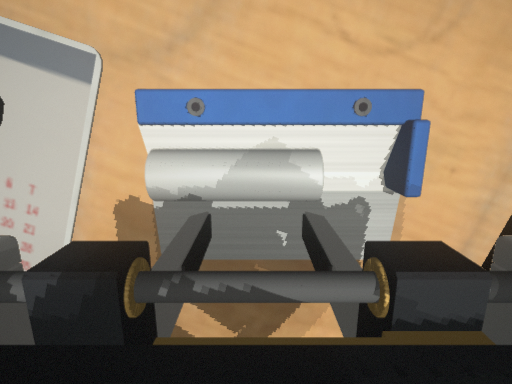

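The shaft has dropped into the V, at rows 149–200 and columns 146–323. It is clear of the fingers and the force is about zero. I back off, rise, close the fingers and go to the free end.

>>> {"name": "arm_command", "arguments": {"rows": [-5, -1.7, 2, 0, 60, -5, -1.7, 8, 0, 60, 0, 0, 25, 0, 60, 0, 0, 25, 0, 60, 5, 20, 0, 0, 0]}}

```text
clock: 9.68
eef_pos: [583.5, -157.7, 88.3]
eef_rot: [3.139, -0.003, 0.339]
wrist_force: [0.5, -0.6, 0.3]
finger_gap: 53.0
```

>>> {"name": "arm_command", "arguments": {"rows": [5, 30, 0, 0, 0, 0, 30, 0, 0, 0, 0, 20, 0, 0, 0, 0, 0, 0, 0, 0, 0, 0, 0, 0, 0]}}

```text
clock: 10.3
eef_pos: [587.8, -77.6, 85.9]
eef_rot: [3.142, 0.0, 0.341]
wrist_force: [0.2, -0.5, -0.8]
finger_gap: 3.2
```

```bash
python3 - <<'E'
exec(open("st.py").read());print(s["finger_gap"])
c=grab("wrist");d=grab("top")
a=cv2.resize(d["image"][150:235,240:345],(512,414),interpolation=cv2.INTER_CUBIC)
cv2.imwrite("pics/two.png",np.hstack([cv2.resize(c["image"],(288,216)).copy(),np.zeros((216,0,3),np.uint8)]) if 0 else np.vstack([cv2.resize(c["image"],None,fx=.75,fy=.75),cv2.resize(a,(384,311))]))
def P(u,v,z):return (onplane(d,[u,v],z)[0,:2]-o)@R
cv2.imwrite("pics/top1.png",d["image"]);cv2.imwrite("pics/w8.png",c["image"])
E
```

```text
t 10.3 tcp [587.8 -77.6  85.9] blk [  0.  112.1] yaw 19.51 F [ 0.2 -0.5 -0.8]
3.2405285755614304
```

View pics/two.png

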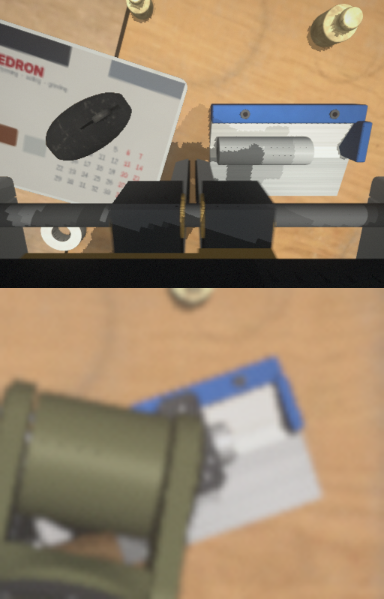

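The wrist view shows the shaft in the V, its free end at full-resolution column ~289 and its far end at ~418, with the stop further right. The arm hides it from the top camera. I measure with the wrist depth.

```bash
cat > seat.py <<'E'
exec(open("st.py").read())
c=grab("wrist");W=c["W"].reshape(-1,3);W=W[np.isfinite(W).all(1)]
l=np.c_[(W[:,:2]-o)@R,W[:,2]]
k=(abs(l[:,0])<12)&(l[:,2]>31)&(l[:,2]<45)&(l[:,1]>-60)&(l[:,1]<100)
q=l[k];print(k.sum(),"y 1-99%",np.percentile(q[:,1],[0.5,2,98,99.5]).round(1),"x mean",q[:,0].mean().round(1),"ztop",np.percentile(q[:,2],95).round(1))
t=q[:,1];g=q[q[:,2]>35.5]
print("x of top left/right",g[g[:,1]>np.median(t),0].mean().round(1),g[g[:,1]<np.median(t),0].mean().round(1))
k=(l[:,0]>5)&(l[:,0]<20)&(l[:,2]>27)&(l[:,2]<36)&(l[:,1]<-50)&(l[:,1]>-85);print("stop y",k.sum(),np.percentile(l[k,1],[2,98]) if k.any() else None)
E
python3 seat.py
```

```text
t 10.4 tcp [587.8 -77.9  85.9] blk [ -0.1 111.8] yaw 19.48 F [-0.9 -0.1  1.2]
3102 y 1-99% [-14.7 -13.2  83.   84.1] x mean 2.4 ztop 38.5
x of top left/right 3.6 3.9
stop y 334 [-72.58968862 -62.78263824]
```

>>> {"name": "arm_command", "arguments": {"rows": [1.9, 0.7, -25, 0, 0, 0, 0, -25, 0, 0, 0, 0, -11, 0, 0, 1.3, -3.8, 0, 0, 0, 1.3, -3.8, 0, 0, 0]}}

```text
clock: 11.08
eef_pos: [593.0, -84.5, 26.1]
eef_rot: [3.141, -0.001, 0.341]
wrist_force: [-0.5, -0.3, 0.2]
finger_gap: 0.1
```

>>> {"name": "arm_command", "arguments": {"rows": [1.0, -2.8, 0, 0, 0, 1.0, -2.8, 0, 0, 0, 1.3, -3.8, 0, 0, 0, 1.3, -3.8, 0, 0, 0, 1.3, -3.8, 0, 0, 0]}}

```text
clock: 11.7
eef_pos: [598.4, -100.9, 25.1]
eef_rot: [-3.141, -0.0, 0.341]
wrist_force: [-0.9, 3.4, 0.9]
finger_gap: 0.6
```

```bash
python3 seat.py
```

```text
t 11.7 tcp [ 598.4 -100.9   25.1] blk [ 2.3 86.5] yaw 19.55 F [-0.9  3.4  0.9]
4392 y 1-99% [-24.8 -23.4  72.4  87.5] x mean 4.3 ztop 38.5
x of top left/right 5.7 4.2
stop y 242 [-64.67674389 -62.47296984]
```

In contact: the shaft slides with about 3.5 N, with roughly 39 mm left to go.

>>> {"name": "arm_command", "arguments": {"rows": [1.3, -3.8, 0, 0, 0, 1.3, -3.8, 0, 0, 0, 1.3, -3.8, 0, 0, 0, 1.3, -3.8, 0, 0, 0, 1.3, -3.8, 0, 0, 0]}}

```text
clock: 12.38
eef_pos: [604.8, -120.2, 25.0]
eef_rot: [-3.142, 0.0, 0.341]
wrist_force: [-1.0, 2.5, -0.1]
finger_gap: 0.4
```

>>> {"name": "arm_command", "arguments": {"rows": [1.0, -2.8, 0, 0, 0, 1.0, -2.8, 0, 0, 0, 1.0, -2.8, 0, 0, 0, 0.7, -1.9, 0, 0, 0, 0.7, -1.9, 0, 0, 0]}}

```text
clock: 13.0
eef_pos: [609.1, -132.2, 25.0]
eef_rot: [-3.141, 0.0, 0.341]
wrist_force: [-0.5, 2.9, -0.7]
finger_gap: 0.4
```

```bash
python3 seat.py
```

```text
t 13.0 tcp [ 609.1 -132.2   25. ] blk [ 2.3 53.5] yaw 19.54 F [-0.5  2.9 -0.7]
4371 y 1-99% [-57.6 -56.3  39.3  54.5] x mean 4.2 ztop 38.5
x of top left/right 5.8 4.3
stop y 793 [-72.36673634 -50.6734822 ]
```

>>> {"name": "arm_command", "arguments": {"rows": [0.35, -0.95, 0, 0, 0, 0.35, -0.95, 0, 0, 0, 0.35, -0.95, 0, 0, 0]}}

```text
clock: 13.42
eef_pos: [610.2, -135.0, 25.0]
eef_rot: [-3.142, 0.0, 0.341]
wrist_force: [-0.8, 2.5, -0.1]
finger_gap: 0.5
```

>>> {"name": "arm_command", "arguments": {"rows": [0.25, -0.7, 0, 0, 0, 0.25, -0.7, 0, 0, 0]}}

```text
clock: 13.68
eef_pos: [610.7, -136.4, 25.0]
eef_rot: [-3.142, 0.0, 0.341]
wrist_force: [-1.6, 2.3, -0.2]
finger_gap: 0.5
```

>>> {"name": "arm_command", "arguments": {"rows": [0.25, -0.7, 0, 0, 0]}}

```text
clock: 13.8
eef_pos: [610.8, -136.8, 25.0]
eef_rot: [-3.141, 0.0, 0.341]
wrist_force: [-2.9, 6.3, 2.0]
finger_gap: 0.6
```

>>> {"name": "arm_command", "arguments": {"rows": [0.15, -0.4, 0, 0, 0]}}

```text
clock: 13.92
eef_pos: [610.8, -136.8, 25.0]
eef_rot: [-3.14, 0.001, 0.341]
wrist_force: [-4.6, 8.7, 2.6]
finger_gap: 0.2
```

>>> {"name": "arm_command", "arguments": {"rows": [0, 0, 0, 0, 0]}}

```text
clock: 14.05
eef_pos: [610.8, -136.8, 25.0]
eef_rot: [-3.14, 0.001, 0.341]
wrist_force: [-3.8, 6.6, 2.5]
finger_gap: 0.4
```

```bash
python3 seat.py
```

```text
t 14.05 tcp [ 610.8 -136.8   25. ] blk [ 2.4 48.6] yaw 19.55 F [-3.8  6.6  2.5]
4159 y 1-99% [-59.5 -58.2  34.5  49. ] x mean 4.4 ztop 38.5
x of top left/right 5.9 4.4
stop y 783 [-72.44996295 -50.48548075]
```

The arm stopped dead and the force rose to about 9 N with the TCP at block y = 48.6 (about 48 was predicted), so the shaft is on the stop. I back off gently, rise and clear the view.

>>> {"name": "arm_command", "arguments": {"rows": [-0.3, 1, 0, 0, 0, -1, 3, 0, 0, 0, -4, 12, 0, 0, 0, -8, 24, 0, 0, 0, -8, 24, 0, 0, 0]}}

```text
clock: 14.72
eef_pos: [589.3, -72.1, 25.1]
eef_rot: [3.142, -0.0, 0.341]
wrist_force: [-0.3, -0.9, -0.4]
finger_gap: 0.1
```

>>> {"name": "arm_command", "arguments": {"rows": [0, 0, 30, 0, 0, 0, 0, 50, 0, 0, -40, 10, 50, 0, 0, -50, 0, 20, 0, 0, -50, 0, 0, 0, 0]}}

```text
clock: 15.35
eef_pos: [450.0, -63.0, 174.6]
eef_rot: [3.14, -0.003, 0.342]
wrist_force: [0.4, -0.3, -0.7]
finger_gap: 1.0
```

>>> {"name": "arm_command", "arguments": {"rows": [-50, 0, 0, 0, 0, -50, 0, 0, 0, 0, 0, 0, 0, 0, 0, 0, 0, 0, 0, 0, 0, 0, 0, 0, 0]}}

```text
clock: 15.98
eef_pos: [351.9, -63.7, 173.2]
eef_rot: [-3.142, 0.0, 0.341]
wrist_force: [-0.4, -0.6, -0.9]
finger_gap: 0.7
```

```bash
python3 - <<'E'
exec(open("st.py").read())
d=grab("top");print((d["W"][150:235,240:345,2]>60).sum())
cv2.imwrite("pics/top2.png",cv2.resize(d["image"][140:290,200:340],None,fx=4,fy=4,interpolation=cv2.INTER_CUBIC))
W=d["W"].reshape(-1,3);W=W[np.isfinite(W).all(1)];l=np.c_[(W[:,:2]-o)@R,W[:,2]]
k=(abs(l[:,0])<14)&(l[:,2]>28)&(l[:,2]<45)&(abs(l[:,1]+15)<60)
q=l[k];print(k.sum(),q.min(0),q.max(0),q.mean(0))
E
```

```text
t 15.975 tcp [351.9 -63.7 173.2] blk [-218.5  202.2] yaw 19.56 F [-0.4 -0.6 -0.9]
0
365 [-13.9650302  -72.36269957  28.07574863] [13.97070124 36.43119219 41.87496258] [  0.50854044 -17.36482333  34.53052225]
```

View pics/top2.png

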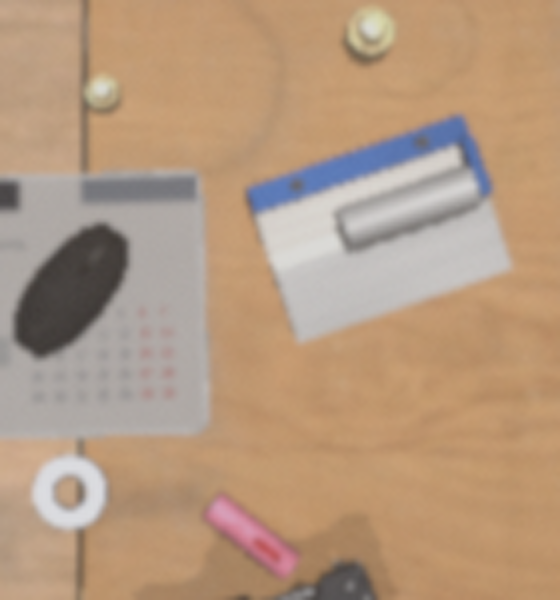

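The shaft lies in the V with its end at the blue stop (crop (483,185)). Its free end is at block y ≈ 36, where 35 is right. The ring, weights, pink piece and calendar sit at the same pixels as before, so I hand it in.

```bash
python3 -c "
from cell import manip
print(manip.sign_off())"
```

```text
the job is handed in; nothing more can be done
None
```

The shaft is lying in the V with its end against the blue stop. The hand is clear, and I handed the job in at about 16 s of the 54 s limit.

- **Rolling:** I pushed the shaft from behind with two spread fingers, over the bench, up the run-up and over the crest. On the run-up the red dab turned about 55° over 15 mm, and pure rolling would give 53°. On the flat the turn came out roughly 10–15° short of pure rolling over the first revolution, so there may have been a few millimetres of slip while I was straightening the shaft.
- **Yaw:** The shaft ran about 5° askew to the fingers on the flat. It squared up by itself on the slope, entered the V straight, and was clear of the stop.
- **Seating:** I pushed the free end with the closed fingertips at about 3 N. At the stop the arm stopped dead and the force rose to about 9 N, with the fingertip within 1 mm of where I had predicted contact.
- **Last checks:** From above, the free end is at block y ≈ 36 mm (35 is ideal, and calibration is good to about 2 mm). I saw no gap at the stop, but no picture after the push was sharp enough to show one under 2 mm. The ring, both weights and the pink piece are at the same pixels as before. The mug and the smaller silver shaft were outside that last crop, and the arm never went near them. The wrist force is back to about zero.

I viewed 11 pictures, one over the budget of 10.

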